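# Roll home the retaining strips of a screen tray

## Task

Lift the brush off the perforated screen tray and lay it flat on the bench. Then roll the spring roller firmly along both orange retaining strips until every link is fully home, flush with the rails, and finally stand the roller upright on the bench, clear of the tray. Press the tray only with the roller, not with the gripper, and leave the other things on the bench where they are.

Things in the scene. Friction and masses are not known exactly. Their poses are not given: they have to be found in the camera images.
- screen_tray: Aluminium tray 124 (its x) x 200 mm (its y), fixed. Origin on the bench under its middle. Rails along y at x = -45 (a) and +45 mm (b): 34 mm wide, flat tops at z = 40, y = -100 to 100; each has an orange strip 12 mm wide in its middle. Perforated plate between at z = 27. Grey clamp bar with tight star knobs across the +y end, y = 82 to 104, up to z = 75: nothing rolls past it. Low handle at -y end to y = -130.
- roller_grip (a point): Middle of the spring roller's wooden handle, a 30 x 30 mm square upright post 62 mm long; this point is 90 mm above the surface the roller stands on. z up; it rolls along x, either way (it is symmetric). Under it a steel carriage 74 mm long (x), 42 wide (y), to 43 mm high, on two rubber wheels in line: 34 mm diameter, 26 wide, axles at x = -20 and +20 mm. 0.36 kg in all.
- spring_roller: The spring roller's carriage: origin midway between its two wheels at the level where they touch the surface (90 mm below the handle's middle when the spring is free); x along the rolling direction, z up.
- roller_handle (a joint): How far the roller's handle is pressed down on its spring, in m: 0 free, 0.010 at the stop. It takes 5.5 N to start and 1.1 N more for each mm (16.5 N at the stop). About 6 to 8 mm is firm rolling pressure.
- wheel_front (a joint): Turning of one roller wheel in rad, free either way; 1 rad is 17 mm of travel.
- brush_grip (a point): On the axis of the brush's round wooden handle (19 mm thick), near its balance. Brush 212 mm long; x points to the bristles: bare handle from -96 to +24 mm, then the 41 mm wide ferrule and bristles to +116 mm. It lies flat, z up, across the tray on top of both strips; flat on the bench this point is 10 mm up. 0.06 kg.
- link_a1 (a joint): Height in m that link 1 of strip a stands proud of its rail top (0 = flush, fully home); link 24 mm long, 12 wide, centred at tray x = -45, y = -60 mm. Needs about 4 N straight down and stays where it is pushed.
- link_a2 (a joint): Height in m that link 2 of strip a stands proud of its rail top (0 = flush, fully home); link 24 mm long, 12 wide, centred at tray x = -45, y = -36 mm. Needs about 4 N straight down and stays where it is pushed.
- link_a3 (a joint): Height in m that link 3 of strip a stands proud of its rail top (0 = flush, fully home); link 24 mm long, 12 wide, centred at tray x = -45, y = -12 mm. Needs about 4 N straight down and stays where it is pushed.
- link_a4 (a joint): Height in m that link 4 of strip a stands proud of its rail top (0 = flush, fully home); link 24 mm long, 12 wide, centred at tray x = -45, y = 12 mm. Needs about 4 N straight down and stays where it is pushed.
- link_a5 (a joint): Height in m that link 5 of strip a stands proud of its rail top (0 = flush, fully home); link 24 mm long, 12 wide, centred at tray x = -45, y = 36 mm. Needs about 4 N straight down and stays where it is pushed.
- link_a6 (a joint): Height in m that link 6 of strip a stands proud of its rail top (0 = flush, fully home); link 24 mm long, 12 wide, centred at tray x = -45, y = 60 mm. Needs about 4 N straight down and stays where it is pushed.
- link_b1 (a joint): Height in m that link 1 of strip b stands proud of its rail top (0 = flush, fully home); link 24 mm long, 12 wide, centred at tray x = +45, y = -60 mm. Needs about 4 N straight down and stays where it is pushed.
- link_b2 (a joint): Height in m that link 2 of strip b stands proud of its rail top (0 = flush, fully home); link 24 mm long, 12 wide, centred at tray x = +45, y = -36 mm. Needs about 4 N straight down and stays where it is pushed.
- link_b3 (a joint): Height in m that link 3 of strip b stands proud of its rail top (0 = flush, fully home); link 24 mm long, 12 wide, centred at tray x = +45, y = -12 mm. Needs about 4 N straight down and stays where it is pushed.
- link_b4 (a joint): Height in m that link 4 of strip b stands proud of its rail top (0 = flush, fully home); link 24 mm long, 12 wide, centred at tray x = +45, y = 12 mm. Needs about 4 N straight down and stays where it is pushed.
- link_b5 (a joint): Height in m that link 5 of strip b stands proud of its rail top (0 = flush, fully home); link 24 mm long, 12 wide, centred at tray x = +45, y = 36 mm. Needs about 4 N straight down and stays where it is pushed.
- link_b6 (a joint): Height in m that link 6 of strip b stands proud of its rail top (0 = flush, fully home); link 24 mm long, 12 wide, centred at tray x = +45, y = 60 mm. Needs about 4 N straight down and stays where it is pushed.
- sample_tin_a: Aluminium sample tin with lid, 66 mm diameter, 46 mm high. Origin at the centre of its underside. A bystander: leave it.
- mortar_cube_1: Grey mortar cube, 40 mm. Origin at the centre of its underside. A bystander: leave it.
- mixing_bowl: Steel mixing bowl, 125 mm diameter, 55 mm high. Origin at the centre of its underside. A bystander: leave it.
- soundness_mould_1: Brass split-ring mould with two long needles, 31 mm (its x) by 180 mm (its y), 30 mm high, in front of the fixed equipment (which stands beyond world x = 0.68 where y is over 0.13, elsewhere beyond x = 0.75, and beyond y = 0.64). Origin at the centre of its underside. A bystander: leave it.
- stopwatch: Black stopwatch, 71 (x) x 60 (y) mm, 19 mm high, near the bench's front right corner (the bench top begins at world x = 0.34 and y = -0.30). Origin at the centre of its underside. A bystander: leave it.
- spanner_13: Open-ended spanner, 170 mm (its x) by 33 mm (its y), 6 mm high. Origin at the centre of its underside. A bystander: leave it.
Things that resemble listed ones, but are neither listed nor needed, are in the scene too. Leave any blue look-alike of the spring_roller alone.

How it is judged:
On the way, in this order (a step that is already met when the one before it is completed fails the run):
1. the brush is held in the fingers, lifted clear of the tray (contact force between the fingers and sieve_brush above 0.5 N and height (world z) of brush_grip above 0.08 m), for 0.1 s.
2. the brush lies flat on the bench, off the tray, let go (height (world z) of brush_grip below 0.02 m and contact force between sieve_brush and screen_tray below 0.1 N and contact force between the fingers and sieve_brush below 0.1 N), for 0.2 s.
3. the roller has rolled on the tray under spring pressure (handle pressed down more than 2 mm, wheel turned more than 2.5 rad, about 4 cm, from its start) (contact force between spring_roller and screen_tray above 3 N and value of joint roller_handle above 0.002 m and (value of joint wheel_front above 2.5 rad or value of joint wheel_front below -2.5 rad)), for 0.02 s.
4. all twelve links are within 1.5 mm of flush (value of joint each of link_a1, link_a2, link_a3, link_a4, link_a5, link_a6, link_b1, link_b2, link_b3, link_b4, link_b5, link_b6 below 0.0015 m), for 0.1 s.
At the end, for the whole second after the job is handed in: All twelve links stand less than 1.5 mm proud of the rails; the brush lies flat on the bench (its grip point lower than 20 mm) not touching the tray; the roller stands upright (within 0.12 rad) on its wheels on the bench, touching neither the tray nor the brush; both are at rest (all of step 4 and height (world z) of brush_grip below 0.02 m and contact force between each of sieve_brush, spring_roller and screen_tray below 0.1 N and angle between spring_roller's own z axis and vertical below 0.12 rad and height (world z) of spring_roller below 0.006 m and contact force between spring_roller and sieve_brush below 0.1 N and linear speed of each of spring_roller, sieve_brush below 0.03 m/s).
It fails at once if the gripper or arm pressed the tray or its strips with more than 8 N (contact force between any of the fingers, the arm and screen_tray above 8 N).
It fails at once if a bystander was shifted by more than 25 mm (distance of any of sample_tin_a, mortar_cube_1, mixing_bowl, soundness_mould_1, stopwatch, spanner_13 from where it was at the start of the episode above 0.025 m).
It also fails if it takes over 61 s, if anything falls off the work surface, if the arm or the gripper's body presses on something with over 40 N, if the wrist force passes 120 N, or if a joint passes its speed limit or range.

## Robot

A 7-joint arm with a two-finger parallel gripper is mounted at the origin on a cart in front of the work surface, level with it; the furniture and walls round the work are solid. World frame = base frame: x ahead of the robot, y to its left, z up, the work surface at z = 0. Lengths are in m, angles in rad, forces in N, time in s.
With the tool pointing down it reaches from about 0.4 to 0.9 m from the base axis. Payload 5.6 kg.
Tool frame: the origin (TCP) lies on the centre line of the jaws, within the pads' length; the fingertips stand 11 mm ahead of it and the grasp point (between the pads) lies 8 mm behind it; z points along the fingers, y is the line along which they close (so a half turn about z gives the same grasp; the last joint's range is limited). The gripper opens to 92 mm and grips with 3 to 60 N. Pads are 20 mm wide; open, the fingers measure 128 mm over their backs; the gripper's body (75 mm by 189 mm) begins 69 mm behind the grasp point.
Start: joints at [-1.188, 0.468, -0.012, 1.603, 0.006, 1.071, -0.056], TCP at [0.269, 0.592, 0.226] pointing down, gripper open.
Joint ranges: [-2.53, 2.53], [-0.31, 2.02], [-1.57, 1.55], [0.28, 2.44], [-1.29, 4.43], [0.15, 1.84], [-2.92, 2.92]. Speed limits (rad/s): [2.57, 2.57, 3.14, 3.14, 3.14, 3.14, 3.14].

## Interface

Orientations are given as a 3x3 rotation matrix whose columns are the frame's x, y, z axes.
In Python, from station import arm, cams gives the robot as it stands.
- The arm moves only by the shell command python3 -m inch 'ROWS' [FORCE]. ROWS is JSON, a list of rows, each a list of 7 numbers: the finger opening in mm, from 0 to 91.9, then the shift along the tool's x, y, z in mm, then the turn, a rotation vector about the tool's x, y, z in degrees. A call has 1 to 12 rows; each row is the pose to reach, as a shift and turn from the pose commanded when the call began, along the tool's axes at that moment; what a row does not reach only later rows make up. A row lasts 1/10 s, in which the tool goes at most 50 mm and 8.59 degrees, less where a joint would pass 70% of its speed; a pose out of reach is approached as far as the arm can. A call with a gripper value outside its range is refused whole. The fingers move at their own pace and stop on an object; FORCE is the grip in N (left out, the last holds). Time passes only in rows, so rows that repeat a pose let the fingers close. It gives the time, the measured TCP pose, the force, the opening and the grip force at its end, in the units of the state.
- arm.state(): the state, without advancing time (a new reading comes with each control period).
- cams.snapshot(name): name is "scene" or "side" or "wrist"; returns a dict with "img" (384x512x3 uint8, blue, green, red), "depth" (384x512 float32, m along the optical axis (not along the pixel's ray), 0 where there is no reading), "fx", "fy", "cx", "cy" (pixels), "world_to_cam" (4x4, takes a point from world to camera coordinates). Camera axes: x right, y up, looking along -z (the intrinsics and any distortion apply to the point x, -y, -z); pixel columns grow to the right and rows downward; lengths in m; the calibration is good to about 2 mm. The wrist camera is an equidistant fisheye: a pixel r from the principal point sees the ray r / f radians off the axis. A picture is of the moment at which its call begins.
- arm.job_done(): hands the job in; it is judged then, once.
The state is a dict: "time_s": time; "joint_pos": joint angles; "joint_velocities": joint speeds; "joint_efforts": joint torques, N m; "tool_pos": TCP position; "tcp_rot": TCP orientation; "ft_force": force on the tool from outside, world axes, zero at the start; "ft_torque": the same for the moment, N m; "gripper_width": finger opening in m; "gripper_force": force on a finger pad.
Only numpy, scipy, OpenCV 4.12 (cv2) and the standard library are available. Lean on these libraries where they do the work, as an engineer would, in place of code of your own. Each camera call takes 0.05 s, during which the arm holds its last target. There are 200 camera calls.

## Working session

There is one attempt and no reset: what is moved stays moved. The work goes in short steps, Python scripts to look and compute and a shell command to move; the robot and the scene stay as the last step left them, time stands still between calls to the robot, and variables do not carry over. Pictures are saved under pics/ and viewed, at most 10 in all, crops included, and the job is handed in when it is done.

```bash
mkdir -p pics; ls; cat > h.py <<'E'
import numpy as np, cv2, pickle
from station import arm, cams
def snap(n,f):
    s=cams.snapshot(n); pickle.dump(s,open(f'{f}.pkl','wb')); cv2.imwrite(f'pics/{f}.png',s['img']); return s
def load(f): return pickle.load(open(f'{f}.pkl','rb'))
def px(s,u,v,z=None):
    "pinhole pixel->world; via depth or plane z"
    T=np.linalg.inv(s['world_to_cam']); d=np.array([(u-s['cx'])/s['fx'],-(v-s['cy'])/s['fy'],-1])
    if z is None:
        k=s['depth'][int(v)-1:int(v)+2,int(u)-1:int(u)+2]; t=np.median(k)
    else:
        D=T[:3,:3]@d; t=(z-T[2,3])/D[2]
    return T[:3,:3]@(d*t)+T[:3,3]
E
python3 - <<'E'
from h import *
a=snap('scene','s0'); b=snap('side','d0')
for s in(a,b):
    print(s['fx'],s['cx'],s['cy'],np.linalg.inv(s['world_to_cam']).round(3).tolist())
st=arm.state();print(st['time_s'],st['tool_pos'],np.round(st['tcp_rot'],3).tolist())
for f in('s0','d0'):
    cv2.imwrite(f'pics/{f}b.png',cv2.resize(cv2.imread(f'pics/{f}.png'),(800,600),interpolation=2))
E
```

```text
pics
408.57679588317893 248.5830471978085 191.39704604316435 [[0.563, 0.432, -0.704, -0.348], [-0.826, 0.318, -0.466, -0.425], [0.023, 0.844, 0.536, 0.754], [0.0, 0.0, 0.0, 1.0]]
404.16680136326875 258.92362959427504 194.94365317868548 [[-0.996, -0.062, 0.061, 0.593], [0.087, -0.678, 0.73, 1.12], [-0.004, 0.732, 0.681, 0.967], [0.0, 0.0, 0.0, 1.0]]
0.1 [0.26833868 0.59148993 0.22476953] [[-0.911, 0.413, -0.001], [0.413, 0.911, -0.001], [-0.0, -0.002, -1.0]]
```

View pics/s0b.png

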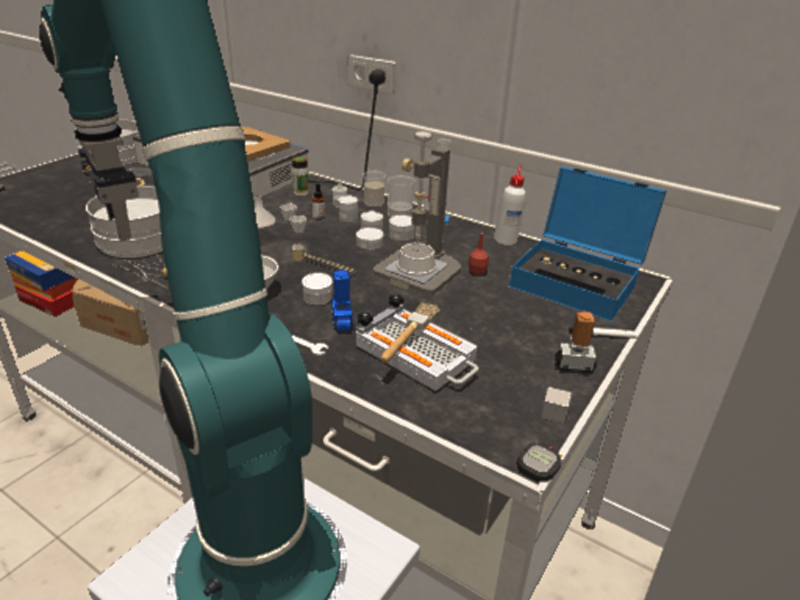

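View pics/d0b.png

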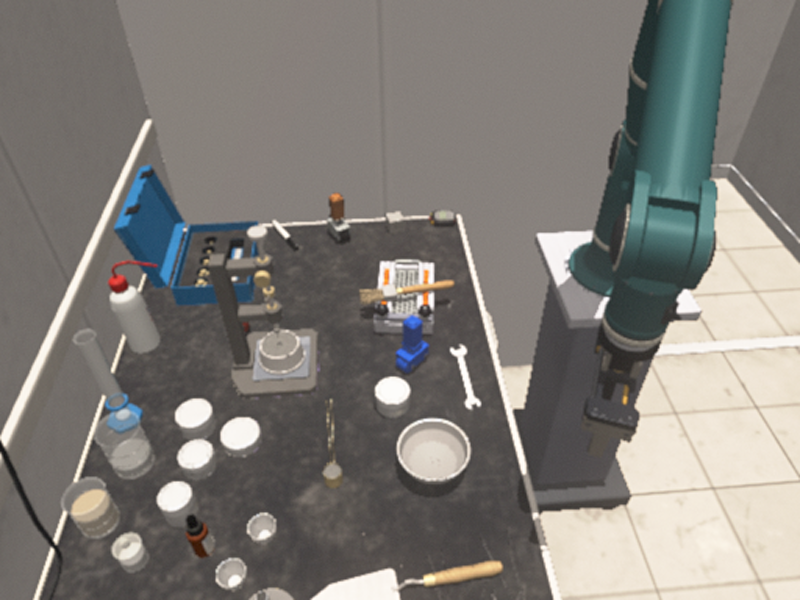

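Scene view: the brush lies on the tray with its wooden handle at (400,345). The real roller with the brown handle is at (583,340). The blue look-alike is at (342,300). In the side view a trowel with a wooden handle at (465,573) could be mistaken for the brush. I choose the brush on the tray and the brown-handled roller.

```bash
python3 - <<'E'
from h import *
a=load('s0')['img'][185:305,220:410]; b=load('d0')['img'][118:238,210:310]
a=cv2.resize(a,None,fx=4.2,fy=4.2,interpolation=2);b=cv2.resize(b,None,fx=5,fy=5,interpolation=2)
cv2.imwrite('pics/s0c.png',a);cv2.imwrite('pics/d0c.png',b)
E
```

```text
(no output)
```

View pics/s0c.png

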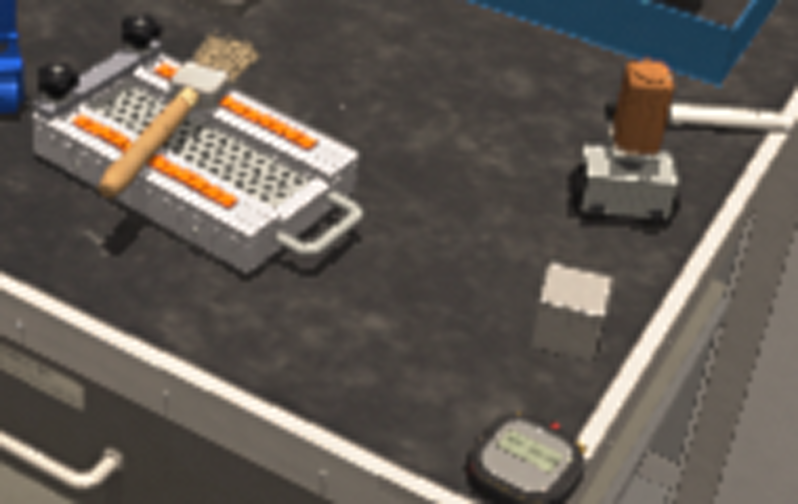

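View pics/d0c.png

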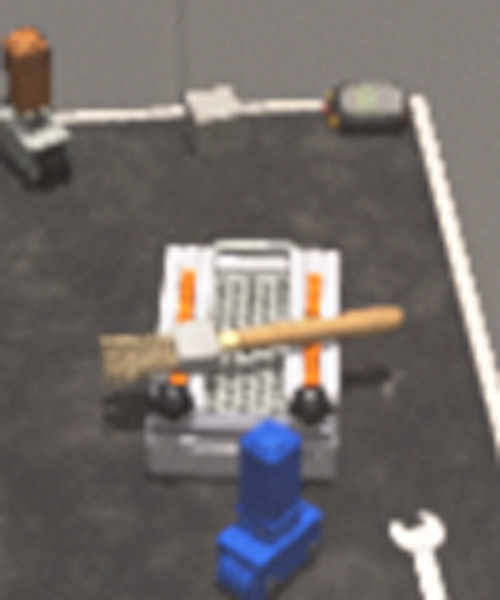

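```bash
python3 - <<'E'
from h import *
a,b=load('s0'),load('d0')
S=lambda x,y,z=None:px(a,220+x/4.2,185+y/4.2,z).round(4)
D=lambda x,y,z=None:px(b,210+x/5,118+y/5,z).round(4)
print('strip a',S(77,120,.042),S(235,203,.042),D(314,276,.042)); print('strip b -y',S(312,142,.042),D(188,270,.042), '+y',S(160,68,.042))
print('tray corner near -y', S(247,255,.039),'far -y',S(357,157,.039),D(340,247,.04),D(165,247,.04))
for n,x,y in[('butt',108,183),('junct',190,95),('mid',150,140)]: print('S',n,S(x,y),S(x,y,.052))
for n,x,y in[('butt',400,316),('junct',222,340),('mid',310,328)]: print('D',n,D(x,y),D(x,y,.052))
print('roller top',S(648,72,.121),S(648,72),D(27,37,.121),D(27,37))
print('carriage top corners',[S(*p,.043) for p in[(590,150),(668,152),(676,185),(586,182)]],[D(*p,.043) for p in[(0,118),(68,130),(38,152)]])
print('cube',S(575,283,.04),'watch',S(527,443,.019),'white',S(672,113,.01),S(790,122),'blue',D(270,435))
E
```

```text
strip a [0.4678 0.1487 0.042 ] [0.4525 0.008  0.042 ] [0.4509 0.0194 0.042 ]
strip b -y [ 5.436e-01 -3.000e-04  4.200e-02] [0.54   0.0045 0.042 ] +y [0.5587 0.1373 0.042 ]
tray corner near -y [ 0.4142 -0.0243  0.039 ] far -y [ 0.5504 -0.0326  0.039 ] [ 0.4281 -0.0139  0.04  ] [ 0.5548 -0.0256  0.04  ]
S butt [0.4024 0.077  0.0589] [0.4098 0.0819 0.052 ]
S junct [0.5238 0.0895 0.0566] [0.5295 0.0929 0.052 ]
S mid [0.458  0.0804 0.0596] [0.4668 0.086  0.052 ]
D butt [0.3873 0.0212 0.0007] [0.3982 0.0796 0.052 ]
D junct [0.5229 0.0987 0.0569] [0.5225 0.0931 0.052 ]
D mid [0.4623 0.0931 0.058 ] [0.4614 0.0863 0.052 ]
roller top [ 0.6477 -0.1917  0.121 ] [ 0.6454 -0.1922  0.1224] [ 0.6472 -0.1861  0.121 ] [ 0.6472 -0.1863  0.1209]
carriage top corners [array([ 0.6496, -0.1641,  0.043 ]), array([ 0.6799, -0.2098,  0.043 ]), array([ 0.6459, -0.2272,  0.043 ]), array([ 0.6126, -0.1756,  0.043 ])] [array([ 0.6743, -0.1937,  0.043 ]), array([ 0.6216, -0.1728,  0.043 ]), array([ 0.6452, -0.1462,  0.043 ])]
cube [ 0.5118 -0.2082  0.04  ] watch [ 0.3855 -0.2324  0.019 ] white [ 0.7783 -0.1853  0.01  ] [ 0.8371 -0.2599 -0.0009] blue [0.5061 0.26   0.1224]
```

The crops confirm the choice: brush butt at (108,185) and ferrule junction at (190,95), with the roller's handle top at (648,72). The brush grip is at about (0.502, 0.090), the tray yaw is about -6.5°, and the roller is at about (0.647, -0.19). Next I move above the brush.

```bash
R='[60,-420,-360,40,0,0,-30]'; python3 -m inch '[[60,-420,-360,40,0,0,-30],[60,-420,-360,40,0,0,-30],[60,-420,-360,40,0,0,-30],[60,-420,-360,40,0,0,-30],[60,-420,-360,40,0,0,-30],[60,-420,-360,40,0,0,-30],[60,-420,-360,40,0,0,-30],[60,-420,-360,40,0,0,-30],[60,-420,-360,40,0,0,-30],[60,-420,-360,40,0,0,-30],[60,-420,-360,40,0,0,-30],[60,-420,-360,40,0,0,-30]]' 20
python3 - <<'E'
from h import *
print(arm.state()); s=snap('wrist','w1'); print(s['fx'],s['cx'],s['cy'],s['world_to_cam'].round(3).tolist())
E
```

```text
time_s: 1.3
tool_pos: [0.504, 0.0836, 0.1852]
tcp_rot: [[-0.996, -0.088, 0.0], [-0.088, 0.996, -0.003], [-0.0, -0.003, -1.0]]
ft_force: [-1.0, -0.0, 0.5]
gripper_width: 0.0599
gripper_force: 0.0
{'time_s': 1.3, 'joint_pos': array([-0.33266971,  0.28191208,  0.1186751 ,  1.98510638, -0.03900464,
        0.87714463,  1.4648155 ]), 'joint_velocities': array([ 0.00992019,  0.01389155, -0.06176226, -0.01022924, -0.0415861 ,
        0.01098189,  0.02636998]), 'joint_efforts': array([ 2.37251502e-01, -3.78308129e+01,  1.30355917e+00, -2.15804940e+01,
        9.62746516e-02, -2.37721094e-02,  4.69645131e-01]), 'tool_pos': array([0.50400235, 0.0836289 , 0.18516128]), 'tcp_rot': array([[-9.96156621e-01, -8.75892418e-02,  3.32695392e-04],
       [-8.75898434e-02,  9.96152247e-01, -2.95300341e-03],
       [-7.27639331e-05, -2.97079463e-03, -9.99995585e-01]]), 'ft_force': array([-0.95185438, -0.04110721,  0.51181711]), 'ft_torque': array([ 0.04384043, -0.07813009, -0.01070385]), 'gripper_force': 0.0, 'gripper_width': 0.0599000879864265}
297.3186396354542 258.5163717906022 196.49316786215383 [[-0.087, 0.996, -0.003, -0.04], [-0.957, -0.084, -0.278, 0.509], [-0.278, -0.021, 0.96, -0.212], [0.0, 0.0, 0.0, 1.0]]
```

View pics/w1.png

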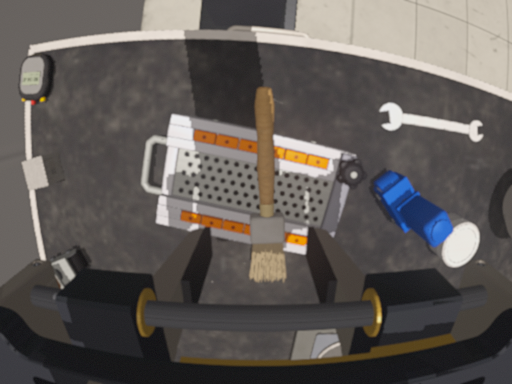

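Wrist view: brush butt at (264,90) and ferrule junction at (267,212). Strip a runs (195,136) to (328,163) and strip b (181,215) to (308,241). The roller is at the lower left, (67,262).

```bash
cat >> h.py <<'E'
def fe(s,u,v,z):
    T=np.linalg.inv(s['world_to_cam']); x,y=u-s['cx'],v-s['cy']; r=np.hypot(x,y); t=r/s['fx']
    d=np.array([x/r*np.sin(t),-y/r*np.sin(t),-np.cos(t)]); D=T[:3,:3]@d
    return (T[:3,3]+D*(z-T[2,3])/D[2]).round(4)
E
python3 - <<'E'
from h import *
s=load('w1')
b,j=fe(s,264,90,.053)[:2],fe(s,267,212,.053)[:2]; d=(j-b)/np.linalg.norm(j-b); print('brush',b,j,np.linalg.norm(j-b),np.degrees(np.arctan2(d[1],d[0])),'grip',j-.024*d)
a0,a1,b0,b1=[fe(s,*p,.042)[:2] for p in[(195,136),(328,163),(181,215),(308,241)]]; print(a0,a1,b0,b1,(a0+a1+b0+b1)/4)
for p in(a1-a0,b1-b0,a0-b0,a1-b1): print(np.linalg.norm(p),np.degrees(np.arctan2(p[1],p[0])))
E
```

```text
brush [0.402  0.0808] [0.5249 0.0951] 0.12372913965594363 6.6367934530763 grip [0.50106083 0.0923262 ]
[0.4532 0.0142] [0.4692 0.1546] [0.5409 0.0014] [0.5593 0.1452] [0.50565 0.07885]
0.14130873999862853 83.49861392613813
0.14497241116847023 82.70831262024615
0.0886291712699606 171.6961914905215
0.09058901699433547 174.0439629112316
```

```bash
python3 -m inch '[[60,2,9,50,0,0,-1.5],[60,2,9,100,0,0,-1.5],[60,2,9,120,0,0,-1.5],[60,2,9,131,0,0,-1.5],[60,2,9,131,0,0,-1.5],[10,2,9,131,0,0,-1.5],[10,2,9,131,0,0,-1.5],[10,2,9,131,0,0,-1.5],[10,2,9,131,0,0,-1.5]]' 20
```

```text
time_s: 2.25
tool_pos: [0.5001, 0.0994, 0.0555]
tcp_rot: [[-0.992, -0.124, 0.002], [-0.124, 0.992, 0.0], [-0.002, 0.0, -1.0]]
ft_force: [-0.7, -1.0, 0.1]
gripper_width: 0.03
gripper_force: 0.3
```

```bash
python3 -m inch '[[10,0,-5,0,0,0,0],[10,0,-5,0,0,0,0],[10,0,-5,0,0,0,0]]' 20
```

```text
time_s: 2.55
tool_pos: [0.5004, 0.0935, 0.0549]
tcp_rot: [[-0.992, -0.123, 0.001], [-0.123, 0.992, -0.001], [-0.0, -0.001, -1.0]]
ft_force: [-0.8, -2.6, 2.9]
gripper_width: 0.0185
gripper_force: 20.0
```

```bash
python3 -m inch '[[10,0,0,-45,0,0,0],[10,0,0,-65,0,0,0],[10,0,0,-65,0,0,0],[10,10,-40,-65,0,0,0],[10,20,-90,-65,0,0,0],[10,35,-140,-65,0,0,0],[10,45,-190,-65,0,0,0],[10,46,-206,-65,0,0,0],[10,46,-206,-45,0,0,0],[10,46,-206,0,0,0,0],[10,46,-206,20,0,0,0],[10,46,-206,20,0,0,0]]' 20
python3 - <<'E'
from h import *
s=snap('side','d1'); cv2.imwrite('pics/d1c.png',cv2.resize(s['img'][110:230,200:320],None,fx=5,fy=5,interpolation=2))
E
```

```text
time_s: 3.75
tool_pos: [0.4766, -0.1151, 0.0311]
tcp_rot: [[-0.992, -0.123, -0.008], [-0.123, 0.992, 0.001], [0.007, 0.002, -1.0]]
ft_force: [-0.8, 0.6, -0.9]
gripper_width: 0.0182
gripper_force: 20.0
```

View pics/d1c.png

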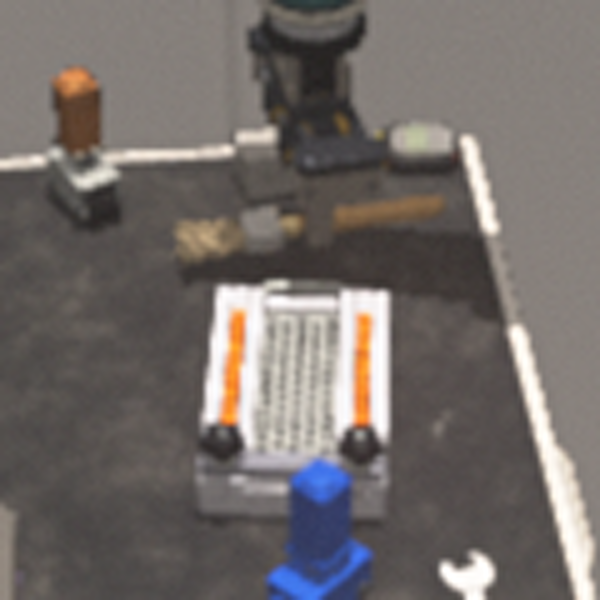

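The picture shows the brush held level over the bench at (310,220), clear of the tray and the cube. I lower and release it.

```bash
python3 -m inch '[[10,0,0,12,0,0,0],[10,0,0,19,0,0,0],[10,0,0,21,0,0,0],[10,0,0,21,0,0,0],[10,0,0,21,0,0,0],[45,0,0,21,0,0,0],[45,0,0,21,0,0,0],[45,0,0,21,0,0,0],[45,0,0,21,0,0,0],[45,0,0,0,0,0,0],[45,0,0,-40,0,0,0],[70,0,0,-90,0,0,0]]' 20
```

```text
time_s: 5.0
tool_pos: [0.4783, -0.1155, 0.1244]
tcp_rot: [[-0.992, -0.124, -0.004], [-0.124, 0.992, 0.0], [0.004, 0.001, -1.0]]
ft_force: [0.9, -0.5, 0.4]
gripper_width: 0.0506
gripper_force: 0.0
```

```bash
python3 -m inch '[[70,0,0,-50,0,0,-8],[70,-20,-10,-75,0,0,-16],[70,-70,-40,-75,0,0,-24],[70,-120,-70,-75,0,0,-26],[70,-157,-97,-75,0,0,-26],[70,-157,-97,-75,0,0,-26],[70,-157,-97,-75,0,0,-26],[70,-157,-97,-75,0,0,-26]]' 20
python3 - <<'E'
from h import *
s=snap('wrist','w2'); cv2.imwrite('pics/w2c.png',cv2.resize(s['img'],None,fx=1.5,fy=1.5))
E
```

```text
time_s: 5.8
tool_pos: [0.6466, -0.1921, 0.1989]
tcp_rot: [[-0.838, -0.546, -0.002], [-0.546, 0.838, 0.001], [0.001, 0.001, -1.0]]
ft_force: [0.7, 0.6, -0.8]
gripper_width: 0.07
gripper_force: 0.0
```

View pics/w2c.png

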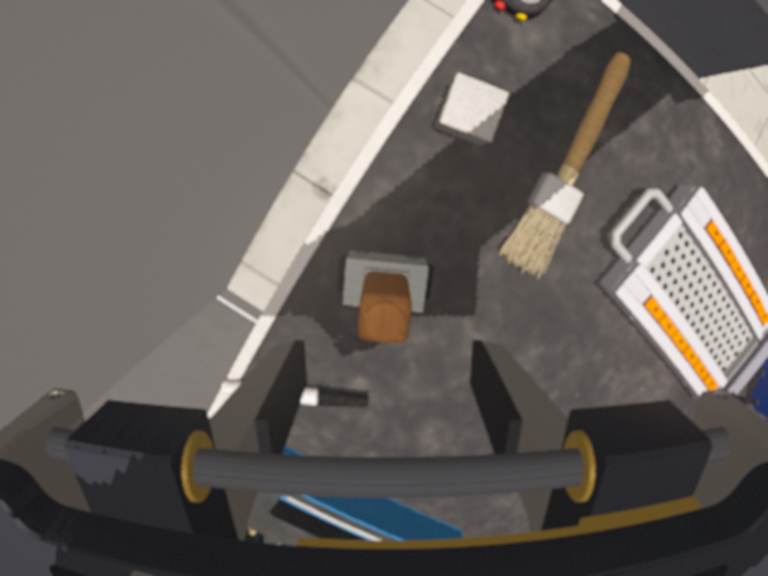

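Wrist view: the brush lies clear on the bench at about (570,170). The roller's handle top is centred at about (384,320), and its carriage corners are at (348,254), (428,263), (345,303) and (424,310).

```bash
python3 - <<'E'
from h import *
s=load('w2'); q=lambda u,v,z:fe(s,u/1.5,v/1.5,z)[:2]
for p in[(384,320),(384,322)]:print('top',q(*p,.121))
c=[q(*p,.043) for p in[(348,254),(428,263),(345,303),(424,310)]]; print(c)
for a,b in[(0,1),(2,3),(0,2)]:
    d=c[b]-c[a]; print(np.linalg.norm(d),np.degrees(np.arctan2(d[1],d[0])))
t=[q(*p,.121) for p in[(362,306),(406,306)]]; print('handle edge',np.degrees(np.arctan2(*(t[1]-t[0])[::-1])), np.linalg.norm(t[1]-t[0]))
print('butt',[q(*p,.01) for p in[(622,60),(568,170),(525,262)]], arm.state()['tcp_rot'][:,1])
E
```

```text
top [ 0.6509 -0.1899]
top [ 0.652  -0.1893]
[array([ 0.6461, -0.2246]), array([ 0.6201, -0.1724]), array([ 0.6788, -0.207 ]), array([ 0.6513, -0.1547])]
0.05831672144419644 116.47717428354078
0.05908925452229023 117.73596009481474
0.03713556247049447 28.290306052550683
handle edge 122.91671814404673 0.024658669874914156
butt [array([ 0.382 , -0.1251]), array([ 0.4952, -0.1131]), array([ 0.5788, -0.099 ])] [-0.54635679  0.83755154  0.00129137]
```

```bash
python3 -m inch '[[70,-3,0,45,0,0,3],[70,-3,0,90,0,0,3],[70,-3,0,112,0,0,3],[70,-3,0,117,0,0,3],[20,-3,0,117,0,0,3],[20,-3,0,117,0,0,3],[20,-3,0,117,0,0,3],[20,-3,0,117,0,0,3],[20,-3,0,117,0,0,3],[20,-3,0,117,0,0,3]]' 55
```

```text
time_s: 6.85
tool_pos: [0.6506, -0.1911, 0.0835]
tcp_rot: [[-0.865, -0.502, 0.001], [-0.502, 0.865, -0.0], [-0.001, -0.001, -1.0]]
ft_force: [-0.4, -0.5, 3.7]
gripper_width: 0.03
gripper_force: 54.2
```

```bash
python3 -m inch '[[20,0,0,-40,0,0,0],[20,0,0,-80,0,0,5],[20,5,30,-100,0,0,12],[20,15,75,-100,0,0,20],[20,25,120,-100,0,0,28],[20,40,165,-100,0,0,36],[20,50,210,-100,0,0,37],[20,60,255,-100,0,0,37],[20,62,286,-100,0,0,37],[20,62,286,-90,0,0,37],[20,62,286,-60,0,0,37],[20,62,286,-50,0,0,37]]' 55
python3 -m inch '[[20,0,0,0,0,0,0],[20,0,0,0,0,0,0]]'
python3 - <<'E'
from h import *
d=snap('side','d2');s=snap('scene','s2')
a=cv2.resize(d['img'][130:230,220:300],None,fx=5,fy=5,interpolation=2);b=cv2.resize(s['img'][150:270,220:320],(500,500) if 0 else (417,500),interpolation=2)
cv2.imwrite('pics/c2.png',np.hstack([a[:500],b])[:, :800])
E
```

```text
time_s: 8.05
tool_pos: [0.4514, 0.025, 0.1305]
tcp_rot: [[-0.993, 0.12, -0.004], [0.12, 0.993, -0.001], [0.004, -0.001, -1.0]]
ft_force: [-1.2, 0.2, -3.7]
gripper_width: 0.0298
gripper_force: 54.2
time_s: 8.25
tool_pos: [0.4535, 0.0249, 0.1327]
tcp_rot: [[-0.993, 0.121, -0.0], [0.121, 0.993, -0.0], [0.0, -0.0, -1.0]]
ft_force: [0.1, -0.6, -3.8]
gripper_width: 0.0297
gripper_force: 54.2
```

View pics/c2.png

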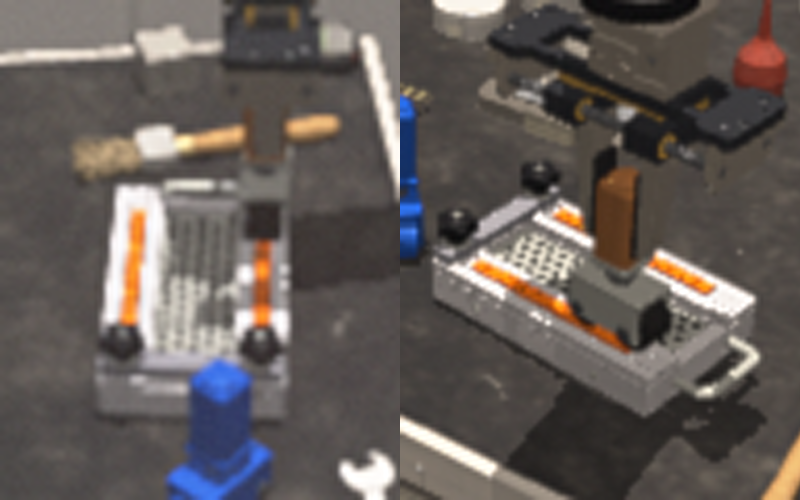

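The roller sits aligned over strip a: wheel at (262,220) in the left part, with the strip continuing at (262,270). I press and read the force.

```bash
python3 -m inch '[[20,0,0,6,0,0,0],[20,0,0,10,0,0,0],[20,0,0,13,0,0,0],[20,0,0,16,0,0,0],[20,0,0,17,0,0,0],[20,0,0,17,0,0,0],[20,0,0,17,0,0,0]]'
```

```text
time_s: 9.05
tool_pos: [0.4546, 0.0253, 0.1171]
tcp_rot: [[-0.993, 0.12, 0.003], [0.12, 0.993, 0.0], [-0.003, 0.001, -1.0]]
ft_force: [-1.6, -0.6, 11.6]
gripper_width: 0.0301
gripper_force: 54.3
```

```bash
python3 -m inch '[[20,0,8,0.5,0,0,0],[20,0,17,0.5,0,0,0],[20,0,26,0.5,0,0,0],[20,0,35,0.5,0,0,0],[20,0,44,0.5,0,0,0],[20,0,53,0.5,0,0,0],[20,0,62,0.5,0,0,0],[20,0,71,0.5,0,0,0],[20,0,80,0.5,0,0,0],[20,0,89,0.5,0,0,0],[20,0,98,0.5,0,0,0],[20,0,102,0.5,0,0,0]]'
python3 -m inch '[[20,0,0,0,0,0,0],[20,0,0,0,0,0,0]]'
```

```text
time_s: 10.25
tool_pos: [0.4687, 0.1253, 0.1171]
tcp_rot: [[-0.993, 0.12, 0.006], [0.12, 0.993, -0.002], [-0.007, -0.001, -1.0]]
ft_force: [2.1, -12.2, 11.7]
gripper_width: 0.0299
gripper_force: 54.3
time_s: 10.45
tool_pos: [0.4688, 0.125, 0.1171]
tcp_rot: [[-0.993, 0.121, 0.007], [0.121, 0.993, -0.001], [-0.007, -0.0, -1.0]]
ft_force: [2.5, -6.4, 11.9]
gripper_width: 0.0298
gripper_force: 54.2
```

```bash
python3 -m inch '[[20,0,-8,0.5,0,0,0],[20,0,-17,0.5,0,0,0],[20,0,-26,0.5,0,0,0],[20,0,-35,0.5,0,0,0],[20,0,-44,0.5,0,0,0],[20,0,-53,0.5,0,0,0],[20,0,-62,0.5,0,0,0],[20,0,-71,0.5,0,0,0],[20,0,-80,0.5,0,0,0],[20,0,-89,0.5,0,0,0],[20,0,-98,0.5,0,0,0],[20,0,-104,0.5,0,0,0]]'
python3 -m inch '[[20,0,0,0,0,0,0],[20,0,0,-20,0,0,0],[20,0,0,-40,0,0,0]]'
```

```text
time_s: 11.65
tool_pos: [0.4543, 0.0236, 0.1162]
tcp_rot: [[-0.993, 0.12, 0.003], [0.12, 0.993, 0.001], [-0.003, 0.002, -1.0]]
ft_force: [-2.1, 1.8, 12.4]
gripper_width: 0.0298
gripper_force: 54.3
time_s: 11.95
tool_pos: [0.4523, 0.0233, 0.1547]
tcp_rot: [[-0.993, 0.12, -0.001], [0.12, 0.993, -0.0], [0.001, -0.0, -1.0]]
ft_force: [0.4, 0.0, -2.9]
gripper_width: 0.03
gripper_force: 54.2
```

```bash
python3 -m inch '[[20,-40,1,0,0,0,0],[20,-80,1,0,0,0,0],[20,-90,1,0,0,0,0],[20,-90,1,0,0,0,0],[20,-90,1,15,0,0,0],[20,-90,1,28,0,0,0],[20,-90,1,33,0,0,0],[20,-90,1,37,0,0,0],[20,-90,1,40,0,0,0],[20,-90,1,40,0,0,0]]'
python3 -m inch '[[20,0,8,0,0,0,0],[20,0,17,0,0,0,0],[20,0,26,0,0,0,0],[20,0,35,0,0,0,0],[20,0,44,0,0,0,0],[20,0,53,0,0,0,0],[20,0,62,0,0,0,0],[20,0,71,0,0,0,0],[20,0,80,0,0,0,0],[20,0,89,0,0,0,0],[20,0,98,0,0,0,0],[20,0,103,0,0,0,0]]'
python3 -m inch '[[20,0,0,0,0,0,0],[20,0,-8,0,0,0,0],[20,0,-17,0,0,0,0],[20,0,-26,0,0,0,0],[20,0,-35,0,0,0,0],[20,0,-44,0,0,0,0],[20,0,-53,0,0,0,0],[20,0,-62,0,0,0,0],[20,0,-71,0,0,0,0],[20,0,-80,0,0,0,0],[20,0,-91,0,0,0,0],[20,0,-103,0,0,0,0]]'
```

```text
time_s: 12.95
tool_pos: [0.5409, 0.0136, 0.1157]
tcp_rot: [[-0.993, 0.12, -0.002], [0.12, 0.993, 0.0], [0.002, 0.0, -1.0]]
ft_force: [-5.5, -0.3, 13.1]
gripper_width: 0.0297
gripper_force: 54.4
time_s: 14.15
tool_pos: [0.5552, 0.114, 0.1166]
tcp_rot: [[-0.993, 0.12, 0.001], [0.12, 0.993, -0.003], [-0.002, -0.003, -1.0]]
ft_force: [-2.3, -11.7, 12.7]
gripper_width: 0.0297
gripper_force: 54.4
time_s: 15.35
tool_pos: [0.5415, 0.015, 0.1163]
tcp_rot: [[-0.993, 0.119, -0.001], [0.119, 0.993, 0.002], [0.001, 0.002, -1.0]]
ft_force: [-4.3, 3.3, 11.6]
gripper_width: 0.0298
gripper_force: 54.4
```

```bash
python3 -m inch '[[20,0,0,-30,0,0,0],[20,0,0,-75,0,0,0],[20,-20,-40,-90,0,0,0],[20,-40,-80,-90,0,0,0],[20,-40,-80,-90,0,0,0],[20,-40,-80,-90,0,0,0]]'
python3 - <<'E'
from h import *
d=snap('side','d3');s=snap('scene','s3');w=snap('wrist','w3')
a=cv2.resize(d['img'][160:215,225:290],(390,330),interpolation=2);b=cv2.resize(s['img'][190:255,220:310],(410,330),interpolation=2)
c=cv2.resize(w['img'][100:290,220:512],(400,260)) 
f=np.zeros((600,800,3),np.uint8);f[:330,:390]=a;f[:330,390:]=b;f[330:590,:400]=c;cv2.imwrite('pics/c3.png',f)
# proudness from depth at links: world z
R=np.array([[.9928,.120],[-.120,.9928]])
for cam,n in((d,'side'),(s,'scene')):
    for x in(-45,45):
        o=[]
        for y in(-60,-36,-12,12,36,60):
            def h(xx):
                p=np.append(np.array([.5055,.079])+R@np.array([xx,y])/1000,.04)
                q=cam['world_to_cam'][:3]@np.append(p,1); u=cam['cx']-cam['fx']*q[0]/q[2]; v=cam['cy']+cam['fy']*q[1]/q[2]
                return px(cam,u,v)[2]*1000
            o.append((round(h(x)-h(x+11*np.sign(x)),1)))
        print(n,x,o)
E
```

```text
time_s: 15.95
tool_pos: [0.5713, -0.0716, 0.204]
tcp_rot: [[-0.992, 0.123, -0.002], [0.123, 0.992, 0.0], [0.002, 0.0, -1.0]]
ft_force: [-0.2, 0.8, -4.3]
gripper_width: 0.0299
gripper_force: 54.4
side -45 [np.float64(-1.9), np.float64(0.8), np.float64(-2.6), np.float64(0.2), np.float64(-1.5), np.float64(4.2)]
side 45 [np.float64(-2.2), np.float64(-1.1), np.float64(3.2), np.float64(0.4), np.float64(-1.6), np.float64(1.7)]
scene -45 [np.float64(-1.9), np.float64(-0.3), np.float64(-0.1), np.float64(2.8), np.float64(-1.9), np.float64(0.3)]
scene 45 [np.float64(-1.7), np.float64(-3.1), np.float64(-0.9), np.float64(1.6), np.float64(1.1), np.float64(0.4)]
```

View pics/c3.png

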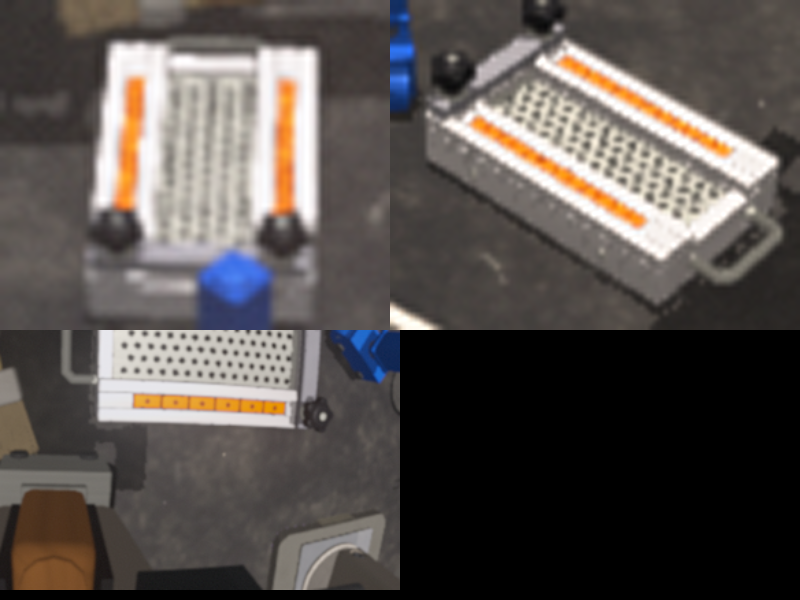

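Both strips look flush and uniform in all three views. I check this with averaged depth.

```bash
python3 - <<'E'
from h import *
R=np.array([[.9928,.120],[-.120,.9928]])
for n in('side','scene'):
    L=[cams.snapshot(n) for _ in range(25)]; d=L[0]; D=np.stack([l['depth'] for l in L]); D[D==0]=np.nan; d['depth']=np.nanmean(D,0)
    for f in (n[0]+'before',n[0]+'now'):
        pass
    def h(xx,y):
        p=np.append(np.array([.5055,.079])+R@np.array([xx,y])/1000,.04)
        q=d['world_to_cam'][:3]@np.append(p,1); return px(d,d['cx']-d['fx']*q[0]/q[2],d['cy']+d['fy']*q[1]/q[2])[2]*1000
    for x in(-45,45):
        print(n,x,'rail',[round(float(np.mean([h(x+e,y) for e in(-12,12)])),1) for y in(-90,-80)],'out',[round(float(h(x+12*np.sign(x),y)),1) for y in range(-60,61,24)],'link',[round(float(np.mean([h(x,y+k) for k in(-6,0,6)])),1) for y in range(-60,61,24)])
E
```

```text
side -45 rail [37.6, 38.6] out [38.1, 39.7, 38.3, 39.6, 37.9, 69.2] link [38.2, 39.1, 38.2, 38.6, 38.7, 71.9]
side 45 rail [37.9, 37.9] out [39.5, 39.5, 37.5, 38.1, 39.3, 71.5] link [39.4, 38.6, 38.9, 38.2, 39.0, 72.4]
scene -45 rail [39.6, 38.6] out [38.5, 37.7, 38.9, 37.6, 38.4, 38.8] link [38.3, 37.9, 38.2, 38.3, 38.5, 38.0]
scene 45 rail [38.8, 38.5] out [39.3, 37.4, 37.9, 37.9, 37.6, 37.3] link [37.6, 38.2, 38.5, 38.7, 38.8, 38.7]
```

Every link is within about 1 mm of the rail. For margin I give strip b one more pass, slightly firmer.

```bash
python3 -m inch '[[20,20,40,0,0,0,0],[20,40,80,15,0,0,0],[20,40,80,15,0,0,0],[20,40,80,50,0,0,0],[20,40,80,75,0,0,0],[20,40,80,82,0,0,0],[20,40,80,87,0,0,0],[20,40,80,91,0,0,0],[20,40,80,91,0,0,0]]'
python3 -m inch '[[20,0,8,0,0,0,0],[20,0,17,0,0,0,0],[20,0,26,0,0,0,0],[20,0,35,0,0,0,0],[20,0,44,0,0,0,0],[20,0,53,0,0,0,0],[20,0,62,0,0,0,0],[20,0,71,0,0,0,0],[20,0,80,0,0,0,0],[20,0,89,0,0,0,0],[20,0,98,0,0,0,0],[20,0,103,0,0,0,0]]'
python3 -m inch '[[20,0,0,0,0,0,0],[20,0,-8,0,0,0,0],[20,0,-17,0,0,0,0],[20,0,-26,0,0,0,0],[20,0,-35,0,0,0,0],[20,0,-44,0,0,0,0],[20,0,-53,0,0,0,0],[20,0,-53,-20,0,0,0],[20,0,-53,-60,0,0,0],[20,0,-53,-90,0,0,0],[20,0,-53,-90,0,0,0]]'
```

```text
time_s: 19.5
tool_pos: [0.5413, 0.0137, 0.1154]
tcp_rot: [[-0.993, 0.12, -0.003], [0.12, 0.993, 0.001], [0.003, 0.001, -1.0]]
ft_force: [-8.6, 0.4, 13.7]
gripper_width: 0.0301
gripper_force: 54.4
time_s: 20.7
tool_pos: [0.5555, 0.114, 0.1165]
tcp_rot: [[-0.993, 0.12, 0.001], [0.12, 0.993, -0.003], [-0.001, -0.002, -1.0]]
ft_force: [-5.2, -11.5, 13.0]
gripper_width: 0.0297
gripper_force: 54.4
time_s: 21.8
tool_pos: [0.5518, 0.0633, 0.2089]
tcp_rot: [[-0.993, 0.121, 0.01], [0.121, 0.993, 0.002], [-0.01, 0.003, -1.0]]
ft_force: [1.1, 0.1, -4.3]
gripper_width: 0.0298
gripper_force: 54.4
```

```bash
python3 -m inch '[[20,-25,-40,0,0,0,0],[20,-50,-80,0,0,0,0],[20,-75,-120,0,0,0,0],[20,-100,-160,0,0,0,0],[20,-115,-200,0,0,0,0],[20,-126,-220,0,0,0,0],[20,-126,-220,40,0,0,0],[20,-126,-220,80,0,0,0],[20,-126,-220,100,0,0,0],[20,-126,-220,110,0,0,0],[20,-126,-220,110,0,0,0],[20,-126,-220,110,0,0,0]]'
```

```text
time_s: 23.0
tool_pos: [0.6477, -0.1706, 0.0944]
tcp_rot: [[-0.993, 0.12, 0.001], [0.12, 0.993, -0.0], [-0.001, -0.0, -1.0]]
ft_force: [0.5, 0.2, -3.3]
gripper_width: 0.0301
gripper_force: 54.4
```

```bash
python3 -m inch '[[20,0,0,6,0,0,0],[20,0,0,9,0,0,0],[20,0,0,11,0,0,0],[20,0,0,11,0,0,0],[20,0,0,11,0,0,0]]'
```

```text
time_s: 23.5
tool_pos: [0.6474, -0.1703, 0.0835]
tcp_rot: [[-0.993, 0.12, 0.001], [0.12, 0.993, 0.0], [-0.001, 0.0, -1.0]]
ft_force: [-0.8, 0.6, 2.2]
gripper_width: 0.0299
gripper_force: 54.4
```

Touchdown: the force rose to +2.2 N. I release and retreat.

```bash
python3 -m inch '[[20,0,0,0,0,0,0],[70,0,0,0,0,0,0],[70,0,0,0,0,0,0],[70,0,0,0,0,0,0],[70,0,0,0,0,0,0],[70,0,0,-20,0,0,0],[70,0,0,-60,0,0,0],[70,0,0,-110,0,0,0],[70,0,0,-150,0,0,0],[70,0,0,-150,0,0,0]]'
python3 - <<'E'
from h import *
w=snap('wrist','w4');d=snap('side','d4');s=snap('scene','s4')
f=np.zeros((600,800,3),np.uint8);f[:300,:400]=cv2.resize(w['img'],(400,300));f[:300,400:]=cv2.resize(d['img'][105:225,180:340],(400,300));f[300:,:400]=cv2.resize(s['img'][180:315,220:400],(400,300));cv2.imwrite('pics/c4.png',f)
E
```

```text
time_s: 24.5
tool_pos: [0.6503, -0.1716, 0.2397]
tcp_rot: [[-0.993, 0.12, 0.012], [0.12, 0.993, -0.002], [-0.012, -0.001, -1.0]]
ft_force: [0.6, -0.3, -1.0]
gripper_width: 0.0701
gripper_force: 0.0
```

View pics/c4.png

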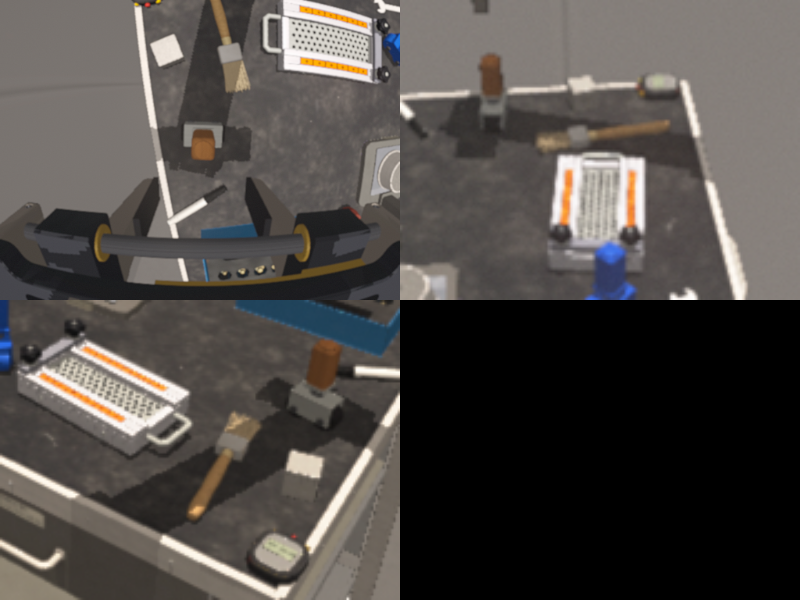

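The roller stands upright at (203,142) in the wrist part. The brush lies flat at (230,50), clear of the tray and the roller, and the strips look flush.

```bash
python3 -c "
from station import arm
print(arm.job_done())"
```

```text
the job is handed in; nothing more can be done
None
```

I handed the job in at about 25 s: the brush lies flat on the bench, both strips measured flush within about 1.5 mm in depth readings of about that accuracy, and the roller stands upright clear of the tray and brush; no verdict came back.

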